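# Uncover the stopcock box and push the marked valve shut

### The job

With the fingertips only, push the cover of the stopcock box along its rails to the other end of the box, so that it uncovers the two valves, then push the handle of the marked valve, the one with the big round disc on its hub, fully shut against its stop. Do not lift or tip the cover, do not turn the other handle, and leave the things standing beside the box where they are. Nothing is to be picked up; finish with the cover still at the other end and the arm clear.

Things in the scene. Friction and masses are not known exactly. Their poses are not given: they have to be found in the camera images.
- valve_box: Fixed low white base on the bench, 170 (x) x 456 (y) x 25 mm high. Origin: centre of its underside; y is its long axis. On top: guide rails along y at x = +-79.5 mm and lips across the ends at y = +-221 mm, 7 mm high. One half (centre y = +110 or -110 mm) carries the two valves, the other half is empty.
- valve_plate: Fixed flat aluminium plate, 124 x 200 x 2 mm, on top of the half of the base that carries the two valves. Origin: centre of its underside, 25 mm above the bench; axes parallel to valve_box. It is at valve_box y = +110 or -110 mm. The cover hides it at the start.
- blank_plate: Fixed aluminium plate with low vent slats, 124 x 200 mm, under 4 mm high, no valves, on the other half of the base. Origin: centre of its underside, 25 mm above the bench; axes parallel to valve_box. The cover ends over this plate (the lip stops it 7 mm past the plate's centre).
- cover: Loose grey hood, 0.2-0.45 kg, inverted U open at both y ends: 148 (x) x 200 (y) x 51 mm, walls 4 mm. Stands on the base between the rails (2 mm play), slides along the box's y. Upright fin on the middle of its top: 76 mm in x, 12 mm in y, reaching 51 to 79 mm above the underside; push its flat side. Origin: centre of the underside, below the fin; axes as valve_box.
- marked_valve: Brass body of the marked valve, foot 38 mm wide, 21 mm high, at valve_plate x = +20 mm, y = -55 or +40 mm (the plain valve has the other place). Pipe stub towards +x, to 38 mm from the axis. Origin: centre of its underside, on the handle's vertical turning axis, 25 mm above the bench; axes as valve_box.
- marked_lever (a joint): Angle of the marked black handle about the vertical. 0 = open, pointing along the box's -x (robot's side); it grows clockwise seen from above to its stop at 1.571 = shut, pointing along the box's +y. Starts at 0 to 0.35 rad. Stiff hinge (0.07 N m, some 2 N at the tip); stays where it is left.
- marked_tip (a point): On the marked handle's centre line, 54 mm from the axis, 53 mm above the bench. The handle is a bar 12 mm wide, 47 to 59 mm above the bench, its round end 60 mm from the axis, free space below. The mark: a round steel disc 36 mm in diameter, 4 mm high, on top of the hub.
- plain_tip (a point): The same point of the plain valve's handle: same bar, height and swing, but only a small 8 mm screw on its hub. It must not be turned. Its axis is 95 mm along the box's y from the marked one, on either side; it too starts 0 to 0.35 rad from the box's -x.
- beaker: Bystander: clear plastic beaker 65 x 70 x 90 mm standing beside the +y end of the box. Origin: centre of its underside.
- stopper: Bystander: pale rubber stopper, 35 mm wide, 28 mm high, standing beside the -y end of the box. Origin: centre of its underside.
- strip_box: Bystander: small flat white box 38 x 82 x 20 mm lying beyond the -y end of the box. Origin: centre of its underside.

How it is judged:
On the way, in this order (a step that is already met when the one before it is completed fails the run):
1. the cover stands over the blank plate at the other end, the valves uncovered (horizontal distance between cover and blank_plate below 0.03 m), for 0.2 s.
2. the marked handle is pushed shut (value of joint marked_lever above 1.45 rad), for 0.2 s.
At the end, for the whole second after the job is handed in: The cover rests level on the base over the blank plate (centre within 30 mm of the plate's centre), the marked handle is shut (joint above 1.45 of 1.571 rad) and at rest, the tip of the plain handle is within 10 mm and every bystander within 20 mm of where it was (horizontal distance between cover and blank_plate below 0.03 m and z of cover in the frame of valve_box below 0.031 m and angle between cover's own z axis and vertical below 0.05 rad and value of joint marked_lever above 1.45 rad and velocity of joint marked_lever below 0.05 rad/s and linear speed of cover below 0.01 m/s and distance of plain_tip from where it was at the start of the episode below 0.01 m and distance of each of beaker, stopper, strip_box from where it was at the start of the episode below 0.02 m); the robot touches nothing.
It fails at once if the cover is lifted or tipped (z of cover in the frame of valve_box above 0.037 m or angle between cover's own z axis and vertical above 0.12 rad).
It fails at once if the plain handle is turned (distance of plain_tip from where it was at the start of the episode above 0.01 m).
It fails at once if the marked handle is turned before the cover is out of the way (horizontal distance between cover and blank_plate above 0.05 m and distance of marked_tip from where it was at the start of the episode above 0.02 m).
It fails at once if a bystander is moved or lifted (distance of any of beaker, stopper, strip_box from where it was at the start of the episode above 0.02 m).
It also fails if it takes over 48 s, if anything falls off the work surface, if the arm or the gripper's body presses on something with over 40 N, if the wrist force passes 120 N, or if a joint passes its speed limit or range.

### The arm

A 7-joint arm with a two-finger parallel gripper is mounted at the origin on a cart in front of the work surface, level with it; the furniture and walls round the work are solid. World frame = base frame: x ahead of the robot, y to its left, z up, the work surface at z = 0. Lengths are in m, angles in rad, forces in N, time in s.
With the tool pointing down it reaches from about 0.35 to 0.9 m from the base axis. Payload 8.1 kg.
Tool frame: the origin (TCP) lies at the very end of the fingers, on their centre line; the grasp point (between the pads) lies 19 mm behind it (arm.grasp_offset is the distance from the TCP to the grasp point, in m); z points along the fingers, y is the direction in which the jaws open and shut (so a half turn about z gives the same grasp; the last joint's range is limited). The gripper opens to 92 mm and grips with 3 to 60 N. Pads are 19 mm wide; open, the fingers measure 130 mm over their backs; the gripper's body (75 mm by 190 mm) begins 47 mm behind the grasp point.
Start: joints at [-1.435, 0.434, 0.025, 1.573, -0.012, 1.134, -0.075], TCP at [0.148, 0.607, 0.227] pointing down, gripper open.
Joint ranges: [-2.62, 2.62], [-0.44, 2.09], [-1.27, 1.32], [0.08, 2.57], [-1.32, 4.46], [0.12, 2], [-2.74, 2.74]. Speed limits (rad/s): [2.22, 2.22, 3.01, 3.01, 3.14, 3.14, 3.14].

### API

Orientations are given as a rotation vector (axis times angle).
In Python, from cell import arm, eyes, workorder gives the robot as it stands.
- The arm moves only by the shell command python3 -m inch 'ROWS' [FORCE]. ROWS is JSON, a list that holds one entry, the list of rows, each a list of 5 numbers: the closure, from 0 (fully open) to 1 (shut), then the shift along the tool's x, y, z in mm, then the turn about the tool's z in degrees. A call has 1 to 12 rows; each row shifts and turns the pose as measured when the row begins, along the tool's axes as they then stand; what a row does not reach is not made up. A row lasts 1/10 s, in which the tool goes at most 50 mm and 8.59 degrees, less where a joint would pass 70% of its speed; a pose out of reach is approached as far as the arm can. A call with a gripper value outside its range is refused whole. The fingers move at their own pace and stop on an object; FORCE is the grip in N (left out, the last holds). Time passes only in rows, so rows that do not move let the fingers close. It gives the time, the measured TCP pose, the force and the opening at its end, in the units of the state.
- arm.observe(): the state, without advancing time (a new reading comes with each control period).
- eyes.get_image(name): name is "side" or "top" or "wrist"; returns a dict with "frame" (384x512x3 uint8, blue, green, red), "intrinsics" (3x3 intrinsics, pixels), "rvec" (rotation vector, rad) and "tvec" (3), from world to camera coordinates, as OpenCV has them; the wrist camera has in their place "T_tool_cam" (4x4, takes a point from camera to tool coordinates, whose origin is the TCP and whose axes are the flange's). Camera axes: x right, y down, z forward; pixel columns grow to the right and rows downward; lengths in m; the calibration is good to about 2 mm. A picture is of the moment at which its call begins: read the wrist's pose just before it. There is no depth.
- workorder.sign_off(): hands the job in, once; it reports no verdict.
The state is a dict: "clock": time; "joints": joint angles; "dq": joint speeds; "joint_efforts": joint torques, N m; "position": TCP position; "ee_rot": TCP orientation; "force": force on the tool from outside, world axes, zero at the start; "ft_torque": the same for the moment, N m; "width": opening from 0.0 (shut) to 1.0 (fully open).
Only numpy, scipy, OpenCV 4.12 (cv2) and the standard library are available. Lean on these libraries where they do the work, as an engineer would, in place of code of your own. Each camera call takes 0.05 s, during which the arm holds its last target.

## Working session

There is one attempt and no reset: what is moved stays moved. The work goes in short steps, Python scripts to look and compute and a shell command to move; the robot and the scene stay as the last step left them, time stands still between calls to the robot, and variables do not carry over. Pictures are saved under pics/ and viewed, and the job is handed in when it is done.

```bash
ls; mkdir -p pics
python3 - <<'E'
from cell import arm, eyes, workorder
import cv2
s=arm.observe(); print(s)
for n in ("side","top","wrist"):
    d=eyes.get_image(n); cv2.imwrite(f"pics/{n}0.png",d["frame"]); print(n,{k:v for k,v in d.items() if k!="frame"})
E
```

```text
pics
{'clock': 0.0, 'joints': array([-1.43460639,  0.43522932,  0.02494976,  1.57411156, -0.0115976 ,
        1.1340025 , -0.0751012 ]), 'dq': array([ 6.98015692e-04,  1.06453032e-03,  1.75493762e-04, -5.85894732e-05,
        3.56989281e-04,  1.58552742e-03, -1.81167568e-03]), 'joint_efforts': array([-1.35842452e-04, -6.67846656e+01,  9.84852389e-01, -3.14455283e+01,
       -6.05158811e-02,  4.29930235e-02,  2.27710061e-04]), 'position': array([0.14774996, 0.60674612, 0.22593518]), 'ee_rot': array([-3.74269884e-01, -3.11916391e+00,  2.52108574e-03]), 'force': array([-0.74233735, -0.28481017,  0.03654248]), 'ft_torque': array([ 0.0362883 , -0.03641664, -0.00481125]), 'width': 1.0004485812252912}
side {'intrinsics': array([[376.46521419,   0.        , 258.26904011],
       [  0.        , 376.46521419, 186.18957504],
       [  0.        ,   0.        ,   1.        ]]), 'rvec': array([ 2.02932265,  0.07580788, -0.03934039]), 'tvec': array([-0.4578171 ,  0.07977834,  1.05696333])}
top {'intrinsics': array([[428.19391719,   0.        , 255.63969785],
       [  0.        , 428.19391719, 195.9537562 ],
       [  0.        ,   0.        ,   1.        ]]), 'rvec': array([ 2.20068744, -2.16745743,  0.05151906]), 'tvec': array([0.11646203, 0.45822315, 1.34373808])}
wrist {'intrinsics': array([[268.20515527,   0.        , 251.53074452],
       [  0.        , 268.20515527, 188.79940035],
       [  0.        ,   0.        ,   1.        ]]), 'T_tool_cam': array([[ 8.50650806e-04, -9.69210707e-01, -2.46231356e-01,
         6.51684719e-02],
       [ 9.99999481e-01,  6.86222306e-04,  7.53585407e-04,
        -1.39504796e-03],
       [-5.61413596e-04, -2.46231870e-01,  9.69210788e-01,
        -1.58479898e-01],
       [ 0.00000000e+00,  0.00000000e+00,  0.00000000e+00,
         1.00000000e+00]])}
```

View pics/side0.png

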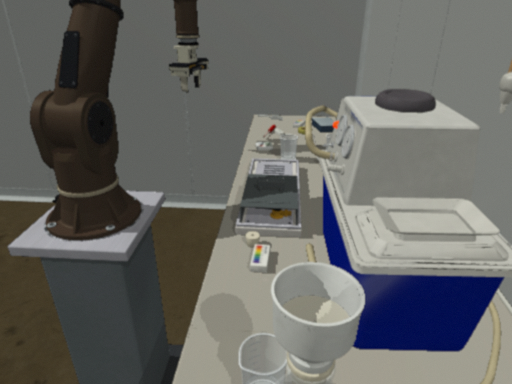

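View pics/top0.png

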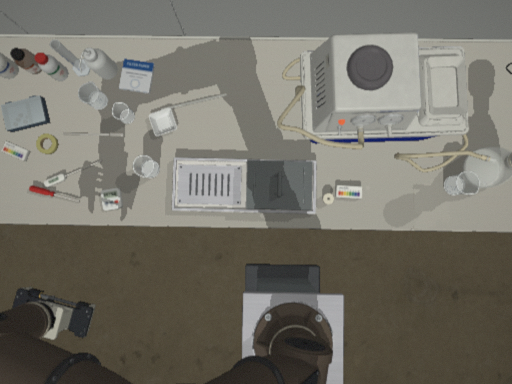

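View pics/wrist0.png

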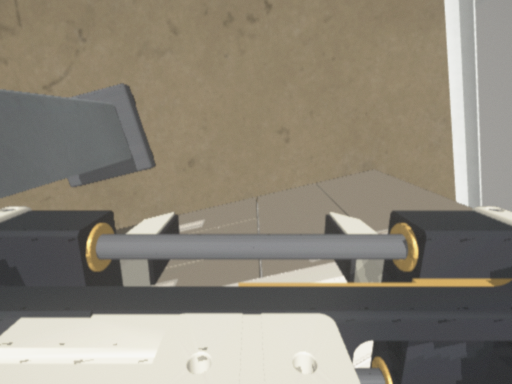

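```bash
cat > h.py <<'E'
import numpy as np, cv2
from scipy.spatial.transform import Rotation as R
def ray(d,px,s=None):
    K=d["intrinsics"]; v=np.array([(px[0]-K[0,2])/K[0,0],(px[1]-K[1,2])/K[1,1],1.0])
    if "rvec" in d:
        Rm=cv2.Rodrigues(np.array(d["rvec"]))[0]; return -Rm.T@d["tvec"], Rm.T@v
    T=d["T_tool_cam"]; Rt=R.from_rotvec(s["ee_rot"]).as_matrix()
    return s["position"]+Rt@T[:3,3], Rt@T[:3,:3]@v
def onz(d,px,z,s=None):
    o,v=ray(d,px,s); return o+v*(z-o[2])/v[2]
def tri(r1,r2):
    (a,u),(b,w)=r1,r2; A=np.stack([u,-w],1); t=np.linalg.lstsq(A,b-a,rcond=None)[0]
    p,q=a+u*t[0],b+w*t[1]; return (p+q)/2,np.linalg.norm(p-q)
def proj(d,P,s=None):
    K=d["intrinsics"]
    if "rvec" in d: return cv2.projectPoints(np.array([P],float),np.array(d["rvec"]),np.array(d["tvec"]),K,None)[0].ravel()
    T=d["T_tool_cam"]; Rt=R.from_rotvec(s["ee_rot"]).as_matrix()
    c=(Rt@T[:3,:3]).T@(np.array(P)-s["position"]-Rt@T[:3,3]); return (K@c/c[2])[:2]
E
python3 - <<'E'
from cell import eyes
import cv2,numpy as np
from h import *
d=eyes.get_image("top");f=d["frame"]
cv2.imwrite("pics/top1.png",cv2.resize(f[145:225,160:370],None,fx=3.8,fy=3.8,interpolation=cv2.INTER_CUBIC))
e=eyes.get_image("side");g=e["frame"]
cv2.imwrite("pics/side1.png",cv2.resize(g[120:280,220:340],None,fx=3.7,fy=3.7,interpolation=cv2.INTER_CUBIC))
for p in [(172,160),(314,158),(315,213),(174,213)]: print(p,onz(d,p,0.025))
print(onz(d,(279,186),.079),onz(d,(10,231),0),onz(d,(500,231),0), onz(d,(328,199),.028))
E
```

```text
(172, 160) [0.56609712 0.39039456 0.025     ]
(314, 158) [ 0.57863194 -0.05924146  0.025     ]
(315, 213) [ 0.40499866 -0.06364833  0.025     ]
(174, 213) [0.39820219 0.37946362 0.025     ]
[0.48370101 0.05235671 0.079     ] [0.33272712 0.91148871 0.        ] [ 0.35755806 -0.65210182  0.        ] [ 0.44939041 -0.10361118  0.028     ]
```

View pics/top1.png

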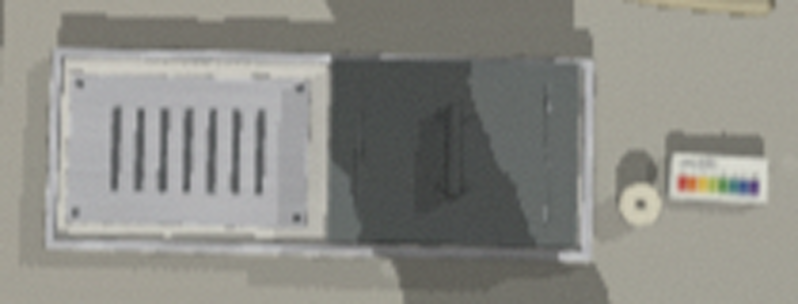

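View pics/side1.png

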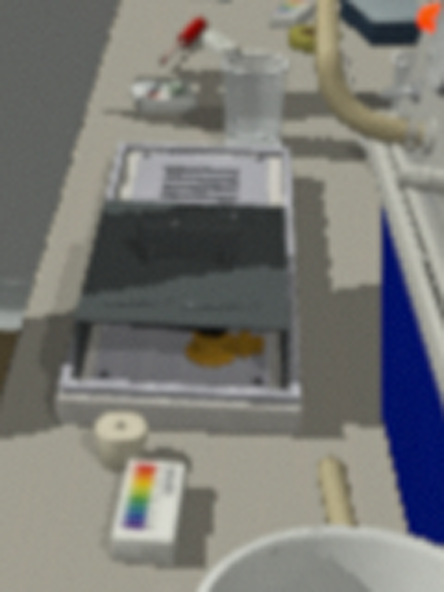

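Run:
```python
from cell import eyes,arm
from h import *
d=eyes.get_image("top")
c=[onz(d,(160+x/3.8,145+y/3.8),.032)[:2] for x,y in [(55,50),(592,62),(590,260),(48,246)]]
c=np.array(c); print(c, c.mean(0)); 
yv=(c[0]+c[3]-c[1]-c[2])/2; xv=(c[0]+c[1]-c[2]-c[3])/2
print(np.linalg.norm(yv),np.linalg.norm(xv),np.arctan2(-yv[0],yv[1]),np.arctan2(xv[1],xv[0]))
for x,y,z in [(452,105,.104),(452,195,.104),(330,57,.076),(583,65,.076),(330,245,.076),(578,250,.076),(620,205,.02)]: print(onz(d,(160+x/3.8,145+y/3.8),z))
print(R.from_rotvec(arm.observe()["ee_rot"]).as_matrix())
```

```text
[[ 0.57106024  0.3812403 ]
 [ 0.56715317 -0.06407805]
 [ 0.40353919 -0.06360174]
 [ 0.40822833  0.38260992]] [0.48749523 0.15904261]
0.44578572587697257 0.1632255550096455 -0.009641794717633392 -0.0056545743754150245
[0.52142625 0.05401391 0.104     ]
[0.45093726 0.05314627 0.104     ]
[0.56196257 0.15106904 0.076     ]
[ 0.55829949 -0.05136864  0.076     ]
[0.4113365  0.14853013 0.076     ]
[ 0.41036726 -0.04850524  0.076     ]
[ 0.44977694 -0.08962181  0.02      ]
[[-9.71601989e-01  2.36621149e-01 -7.72676371e-05]
 [ 2.36621158e-01  9.71601864e-01 -4.95420884e-04]
 [-4.21536785e-05 -4.99635074e-04 -9.99999874e-01]]
```

```bash
python3 -m inch '[[[0.67,-31,-34,0,5],[0.67,-34,-31,0,5],[0.67,-37,-28,0,5],[0.67,-39,-24,0,5],[0.67,-41,-21,0,5],[0.67,-43,-17,0,5]]]'
cat >> h.py <<'E'
def rel(arm,P,head=None):
    s=arm.observe(); Rt=R.from_rotvec(s["ee_rot"]).as_matrix(); th=np.degrees(np.arctan2(Rt[1,0],Rt[0,0]))
    print("t",round(s["clock"],2),"pos",s["position"].round(4),"head",th.round(2),"w",round(s["width"],3),"F",s["force"].round(1),"tool shift mm",((Rt.T@(np.array(P)-s["position"]))*1000).round(1), "tilt",Rt[2,:2].round(3))
E
python3 -c "
from cell import arm
from h import *
rel(arm,(.486,0,.2)); print(arm.observe()['joints'])"
```

```text
clock: 0.9
position: [0.2811, 0.3628, 0.2245]
ee_rot: [-1.179, -2.908, -0.002]
force: [1.7, 0.7, -0.3]
width: 0.526
t 0.9 pos [0.2811 0.3628 0.2245] head 135.86 w 0.526 F [ 1.7  0.7 -0.3] tool shift mm [-399.8 -117.7   23. ] tilt [0.004 0.   ]
[-1.20000141  0.16154718  0.20157573  1.9752576  -0.04224247  1.00763749
 -0.17799455]
```

```bash
python3 -m inch '[[[0.67,-44,-13,0,5],[0.67,-45,-9,0,5],[0.67,-46,-5,0,5],[0.67,-46,-1,0,5],[0.67,-46,3,0,5],[0.67,-45,7,0,5],[0.67,-45,11,0,5],[0.67,-43,15,0,5],[0.67,-42,19,0,5]]]'; 
python3 -c "
from cell import arm
from h import *
rel(arm,(.486,0,.2)); print(arm.observe()['joints'])"
```

```text
clock: 1.8
position: [0.4867, -0.015, 0.2251]
ee_rot: [-2.236, -2.2, -0.014]
force: [1.4, 1.2, 0.4]
width: 0.33
t 1.8 pos [ 0.4867 -0.015   0.2251] head 89.08 w 0.33 F [1.4 1.2 0.4] tool shift mm [14.7 -1.  25.2] tilt [0.009 0.003]
[-0.60105465  0.22486019  0.64582336  1.94255015 -0.16913697  1.02167478
  0.10486606]
```

Run:
```python
from cell import eyes,arm
from h import *
import pickle
s=arm.observe(); d=eyes.get_image("wrist"); t=eyes.get_image("top"); e=eyes.get_image("side")
pickle.dump((s,d,t,e),open("a.pkl","wb"))
cv2.imwrite("pics/w2.png",d["frame"]); cv2.imwrite("pics/s2.png",cv2.resize(e["frame"][60:280,180:360],None,fx=2.7,fy=2.7))
for x in (.448,.524):
  for z in (.076,.104): print(x,z,proj(d,(x,.0475,z),s))
```

```text
0.448 0.076 [215.21450407 124.38126536]
0.448 0.104 [211.67354678 124.47405462]
0.524 0.076 [283.25874556 123.30819395]
0.524 0.104 [286.51516246 123.29379317]
```

View pics/w2.png

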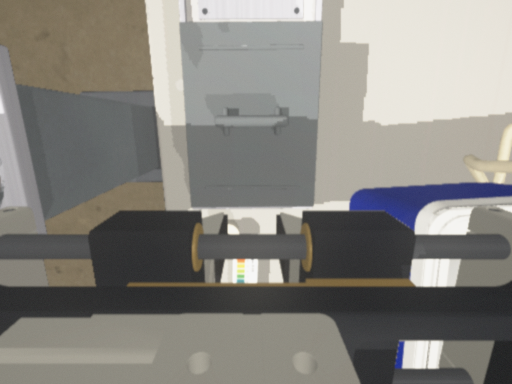

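View pics/s2.png

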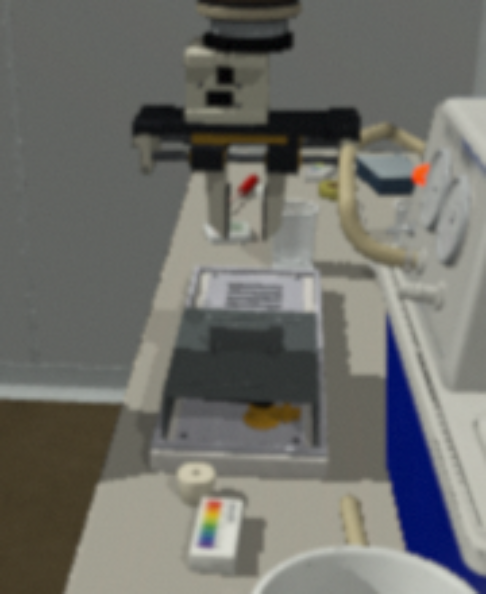

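Run:
```python
from h import *
import pickle
s,d,t,e=pickle.load(open("a.pkl","rb"))
cv2.imwrite("pics/w3.png",cv2.resize(d["frame"][70:220,160:340],None,fx=4.4,fy=4))
for w,p in [((187,207),(578,250)),((315,207),(583,65))]: print(tri(ray(d,w,s),ray(t,(160+p[0]/3.8,145+p[1]/3.8))))
f=t["frame"]; cv2.imwrite("pics/t3.png",cv2.resize(f[145:225,230:330],None,fx=7,fy=7,interpolation=cv2.INTER_CUBIC))
```

```text
(array([ 0.41016919, -0.0480656 ,  0.07793639]), np.float64(0.000507204401559277))
(array([ 0.55921498, -0.04927275,  0.08451166]), np.float64(0.004747376180614271))
```

View pics/w3.png

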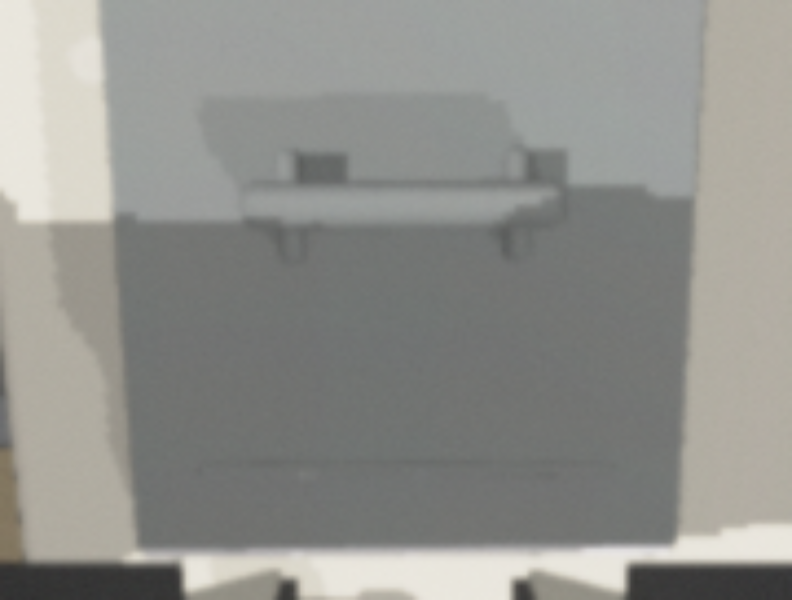

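View pics/t3.png

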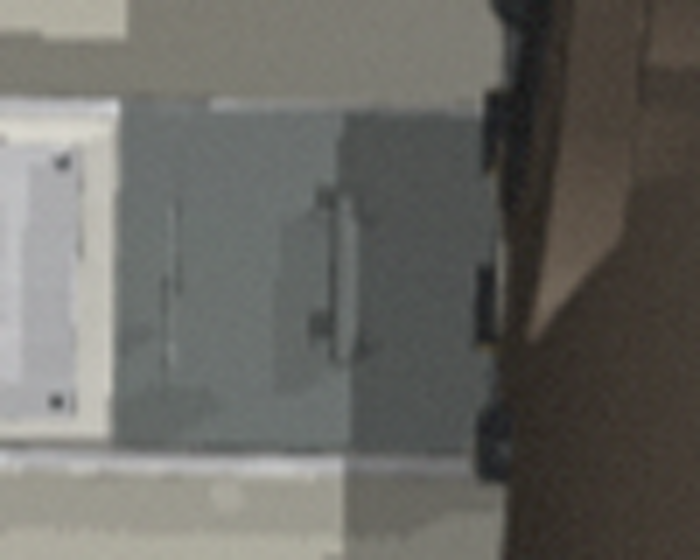

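```bash
python3 -m inch '[[[1,0,1,45,0],[1,0,0,45,0],[1,0,0,25,0],[1,0,0,15,0],[1,0,0,6,0],[1,0,0,0,0],[1,0,0,0,0]]]'
python3 - <<'E'
from cell import arm,eyes
from h import *
rel(arm,(.488,0.038,.086))
s=arm.observe(); d=eyes.get_image("wrist"); e=eyes.get_image("side")
cv2.imwrite("pics/w4.png",d["frame"]); cv2.imwrite("pics/s4.png",cv2.resize(e["frame"][100:260,200:340],None,fx=3.7,fy=3.7))
E
```

```text
clock: 2.65
position: [0.4889, -0.009, 0.0858]
ee_rot: [-2.228, -2.208, -0.02]
force: [-0.1, -0.6, -0.4]
width: 0.003
t 2.65 pos [ 0.4889 -0.009   0.0858] head 89.48 w 0.003 F [-0.1 -0.6 -0.4] tool shift mm [47.  -1.4  0.4] tilt [0.012 0.006]
```

View pics/w4.png

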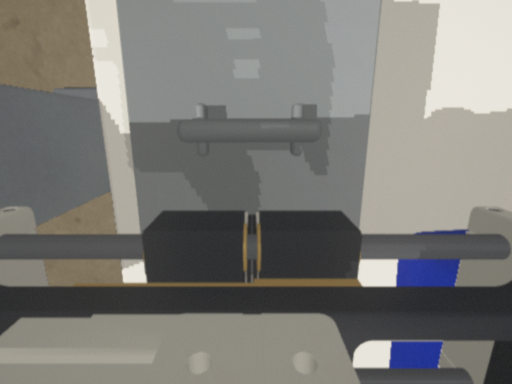

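View pics/s4.png

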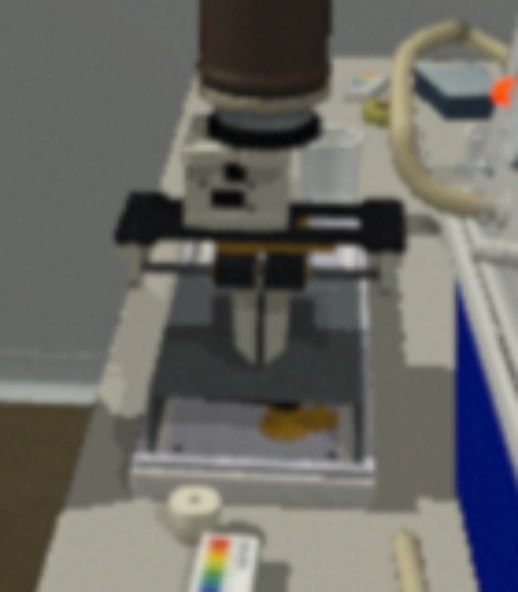

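```bash
python3 -m inch '[[[1,20,0,0,0],[1,15,0,0,0],[1,8,0,0,0],[1,8,0,0,0],[1,12,0,0,0],[1,12,0,0,0],[1,12,0,0,0],[1,12,0,0,0]]]'
python3 - <<'E'
from cell import arm,eyes
from h import *
rel(arm,(.490,0.258,.086))
s=arm.observe(); d=eyes.get_image("wrist"); e=eyes.get_image("top")
cv2.imwrite("pics/w5.png",d["frame"]); cv2.imwrite("pics/t5.png",cv2.resize(e["frame"][120:240,150:350],None,fx=4,fy=4))
E
```

```text
clock: 3.55
position: [0.4928, 0.0919, 0.0913]
ee_rot: [2.237, 2.204, 0.028]
force: [0.9, -3.0, -1.5]
width: 0.003
t 3.55 pos [0.4928 0.0919 0.0913] head 89.17 w 0.003 F [ 0.9 -3.  -1.5] tool shift mm [166.   -5.3   7.3] tilt [0.012 0.013]
```

View pics/w5.png

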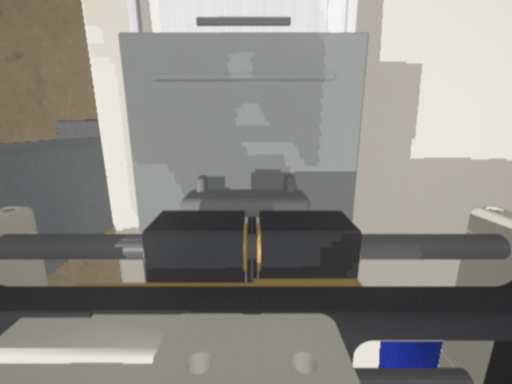

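View pics/t5.png

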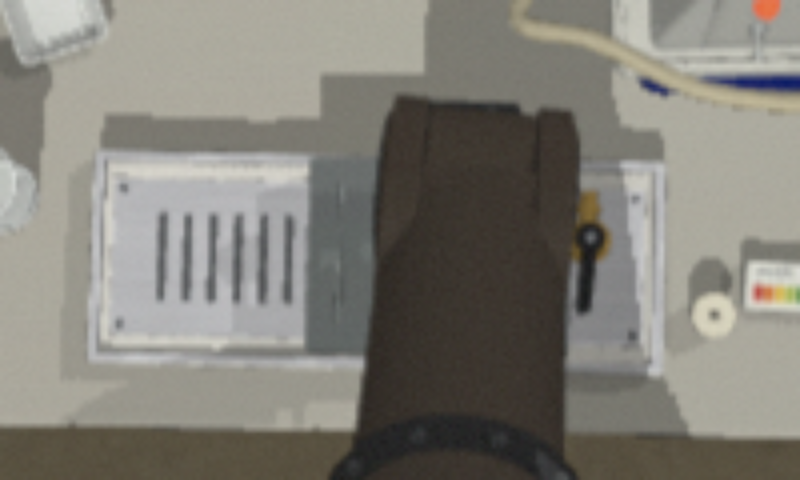

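```bash
python3 -m inch '[[[1,8,-1,2,0],[1,12,-1,2,0],[1,12,-1,2,0],[1,12,-1,1,0],[1,12,-1,1,0],[1,12,0,1,0],[1,12,0,1,0],[1,12,0,1,0]]]'
python3 - <<'E'
from cell import arm,eyes
from h import *
rel(arm,(.490,0.258,.086))
s=arm.observe(); d=eyes.get_image("wrist"); 
cv2.imwrite("pics/w6.png",d["frame"])
E
```

```text
clock: 4.45
position: [0.4906, 0.1868, 0.0816]
ee_rot: [2.238, 2.198, 0.029]
force: [0.7, -5.2, 2.7]
width: 0.007
t 4.45 pos [0.4906 0.1868 0.0816] head 88.98 w 0.007 F [ 0.7 -5.2  2.7] tool shift mm [71.2 -1.8 -3.8] tilt [0.01  0.016]
```

View pics/w6.png

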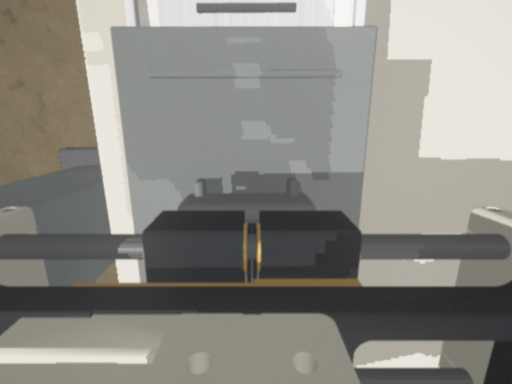

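```bash
python3 -m inch '[[[1,12,0,-3,-0.5],[1,12,0,-2,0],[1,12,0,0,0],[1,12,0,0,0],[1,8,0,0,0],[1,6,0,0,0]]]'
python3 - <<'E'
from cell import arm,eyes
from h import *
rel(arm,(.490,0.260,.086))
E
```

```text
clock: 5.1
position: [0.4896, 0.2585, 0.0865]
ee_rot: [2.224, 2.215, 0.028]
force: [1.4, -2.9, -1.1]
width: 0.004
t 5.1 pos [0.4896 0.2585 0.0865] head 89.78 w 0.004 F [ 1.4 -2.9 -1.1] tool shift mm [1.5 0.4 0.5] tilt [0.011 0.015]
```

```bash
python3 -m inch '[[[1,3,0,0,0],[1,3,0,0,0]]]'; python3 -m inch '[[[1,-10,0,0,0],[1,-30,0,0,0],[1,-30,0,-50,0],[1,0,0,-50,0],[1,0,0,-30,0],[1,-40,0,0,0]]]'
python3 - <<'E'
from cell import arm,eyes
from h import *
import pickle
rel(arm,(.490,0.11,.226))
s=arm.observe(); d=eyes.get_image("wrist"); e=eyes.get_image("top");g=eyes.get_image("side")
pickle.dump((s,d,e,g),open("b.pkl","wb"))
cv2.imwrite("pics/w7.png",d["frame"]); cv2.imwrite("pics/t7.png",cv2.resize(e["frame"][120:240,150:350],None,fx=4,fy=4)); cv2.imwrite("pics/s7.png",cv2.resize(g["frame"][100:260,200:340],None,fx=3.7,fy=3.7))
E
```

```text
clock: 5.3
position: [0.4896, 0.2606, 0.0865]
ee_rot: [2.224, 2.211, 0.021]
force: [-1.9, -15.9, 9.2]
width: 0.006
clock: 5.9
position: [0.4863, 0.1544, 0.213]
ee_rot: [2.221, 2.219, 0.02]
force: [1.7, 0.3, -0.3]
width: 0.007
t 5.9 pos [0.4863 0.1544 0.213 ] head 89.97 w 0.007 F [ 1.7  0.3 -0.3] tool shift mm [-44.3   3.8 -13.3] tilt [0.008 0.011]
```

View pics/w7.png

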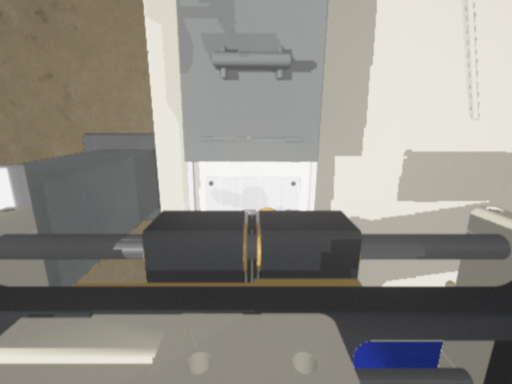

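View pics/t7.png

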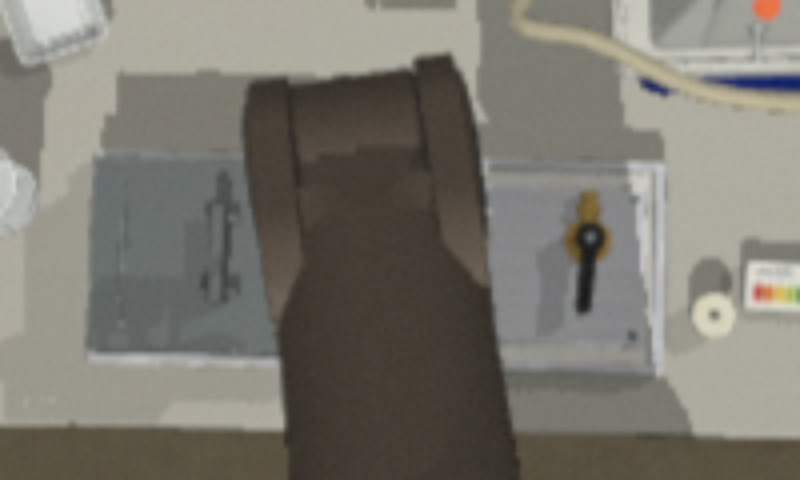

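View pics/s7.png

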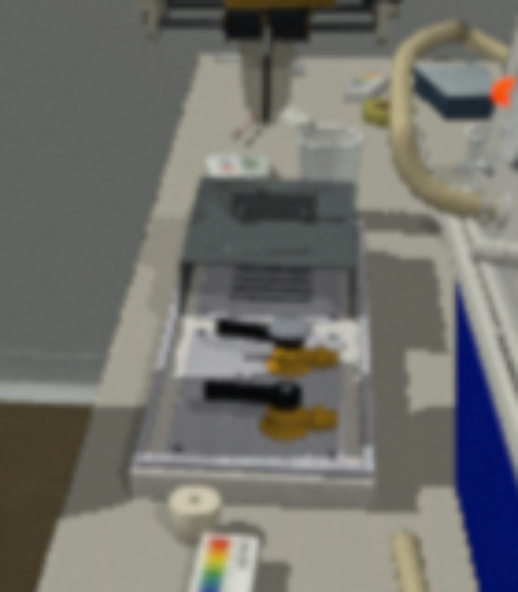

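```bash
python3 -m inch '[[[1,-45,0,0,0],[1,-45,0,0,0],[1,-45,0,0,0],[1,0,0,0,0]]]'
python3 - <<'E'
from cell import arm,eyes
from h import *
import pickle
rel(arm,(.490,0.02,.226))
s=arm.observe(); d=eyes.get_image("wrist"); e=eyes.get_image("top");g=eyes.get_image("side")
pickle.dump((s,d,e,g),open("c.pkl","wb"))
cv2.imwrite("pics/w8.png",cv2.resize(d["frame"][60:220,160:340],None,fx=4.4,fy=3.7)); cv2.imwrite("pics/t8.png",cv2.resize(e["frame"][145:225,170:330],None,fx=5,fy=5,interpolation=cv2.INTER_CUBIC)); cv2.imwrite("pics/s8.png",cv2.resize(g["frame"][160:240,230:310],None,fx=7,fy=7,interpolation=cv2.INTER_CUBIC))
E
```

```text
clock: 6.45
position: [0.4828, 0.0122, 0.2086]
ee_rot: [-2.227, -2.215, -0.014]
force: [0.2, -0.3, -0.8]
width: 0.009
t 6.45 pos [0.4828 0.0122 0.2086] head 89.69 w 0.009 F [ 0.2 -0.3 -0.8] tool shift mm [  8.    7.3 -17.3] tilt [0.007 0.006]
```

View pics/w8.png

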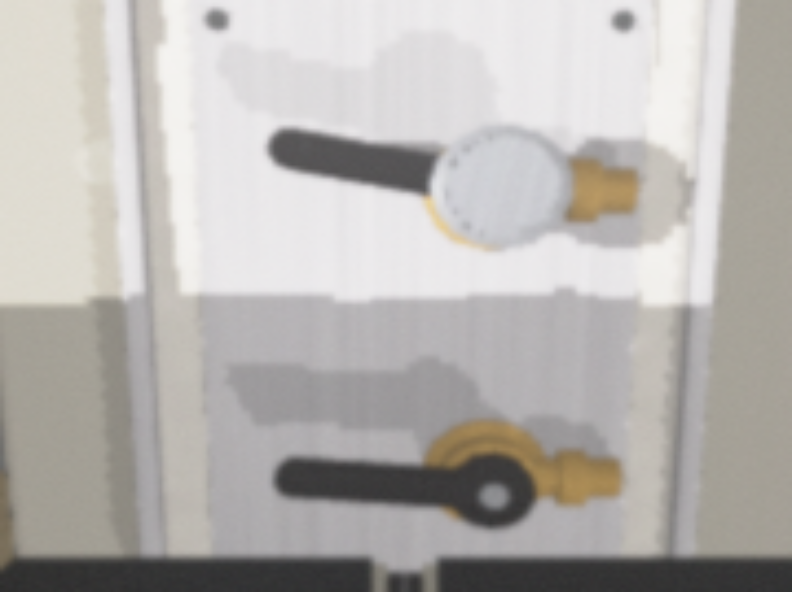

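View pics/t8.png

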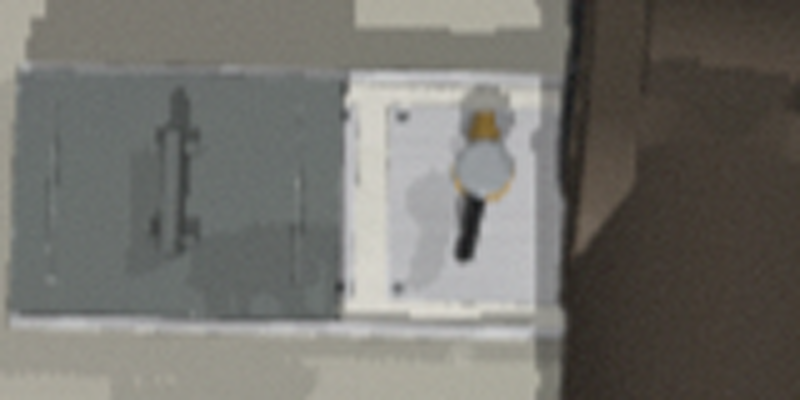

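View pics/s8.png

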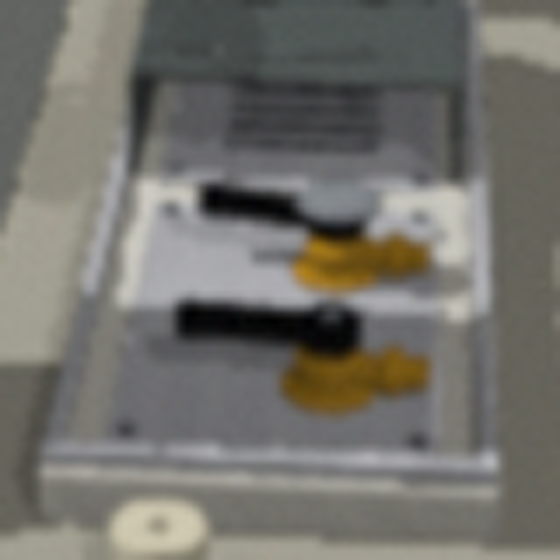

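Run:
```python
from h import *
import pickle
s,d,t,e=pickle.load(open("c.pkl","rb"))
W=lambda x,y:(160+x/4.4,60+y/3.7); T=lambda x,y:(170+x/5,145+y/5)
for n,w,p,z in [("disc",(502,186),(484,167),.067),("end",(269,148),(463,260),.059)]:
    print(n,onz(d,W(*w),z,s),onz(t,T(*p),z),tri(ray(d,W(*w),s),ray(t,T(*p))))
print("plain hub",onz(d,W(494,494),.062,s),"plain end",onz(d,W(276,477),.059,s))
for p in [(180,60+30),(180,255)]: print("fin",onz(t,T(*p),.104))
print("cover edge",[onz(t,T(*p),.076) for p in [(343,75),(340,320),(18,68),(10,318)]])
```

```text
disc [0.50867237 0.08833218 0.067     ] [0.50748014 0.08942046 0.067     ] (array([0.51037006, 0.08925249, 0.04273666]), np.float64(0.0008486601540642729))
end [0.45119617 0.09972399 0.059     ] [0.45081484 0.10140279 0.059     ] (array([0.45087175, 0.10079686, 0.0528825 ]), np.float64(0.0013254710847691897))
plain hub [ 0.50843421 -0.0057344   0.062     ] plain end [ 0.44990562 -0.0005456   0.059     ]
fin [0.54722481 0.27172558 0.104     ]
fin [0.44866727 0.26949289 0.104     ]
cover edge [array([0.56161793, 0.17618092, 0.076     ]), array([0.41236156, 0.17530695, 0.076     ]), array([0.56319626, 0.3747819 , 0.076     ]), array([0.41052804, 0.37548328, 0.076     ])]
```

```bash
python3 -m inch '[[[1,30,-20,10,0],[1,18,-16,40,0],[1,0,0,30,0],[1,0,0,0,0]]]'
python3 - <<'E'
from cell import arm,eyes
from h import *
rel(arm,(.447,0.060,.042))
E
```

```text
clock: 7.0
position: [0.4476, 0.0763, 0.1266]
ee_rot: [-2.207, -2.232, -0.021]
force: [-0.4, -0.1, 0.9]
width: 0.003
t 7.0 pos [0.4476 0.0763 0.1266] head 90.66 w 0.003 F [-0.4 -0.1  0.9] tool shift mm [-17.2  -1.5  84.4] tilt [0.011 0.008]
```

```bash
python3 -m inch '[[[1,-18,0,0,1],[1,0,0,0,0],[1,0,0,0,0]]]'
python3 - <<'E'
from cell import arm,eyes
from h import *
rel(arm,(.447,0.060,.042))
E
```

```text
clock: 7.3
position: [0.449, 0.0591, 0.1282]
ee_rot: [-2.224, -2.215, -0.021]
force: [-0.4, 0.4, -1.0]
width: 0.003
t 7.3 pos [0.449  0.0591 0.1282] head 89.78 w 0.003 F [-0.4  0.4 -1. ] tool shift mm [-0.1 -2.7 86.2] tilt [0.011 0.008]
```

```bash
python3 -m inch '[[[1,0,-1,25,0],[1,0,0,25,0],[1,0,0,15,0],[1,0,0,0,0],[1,0,0,0,0]]]'
python3 - <<'E'
from cell import arm,eyes
from h import *
rel(arm,(.447,0.060,.042))
s=arm.observe(); d=eyes.get_image("wrist"); e=eyes.get_image("side")
cv2.imwrite("pics/w9.png",d["frame"]); cv2.imwrite("pics/s9.png",cv2.resize(e["frame"][150:240,220:320],None,fx=6,fy=6,interpolation=cv2.INTER_CUBIC))
E
```

```text
clock: 7.8
position: [0.4544, 0.0607, 0.0666]
ee_rot: [2.226, 2.214, 0.037]
force: [-0.6, -0.3, 0.2]
width: -0.0
t 7.8 pos [0.4544 0.0607 0.0666] head 89.7 w -0.0 F [-0.6 -0.3  0.2] tool shift mm [-1.1 -7.8 24.4] tilt [0.016 0.018]
```

View pics/w9.png

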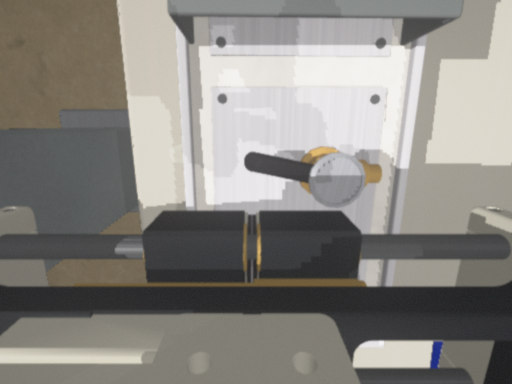

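View pics/s9.png

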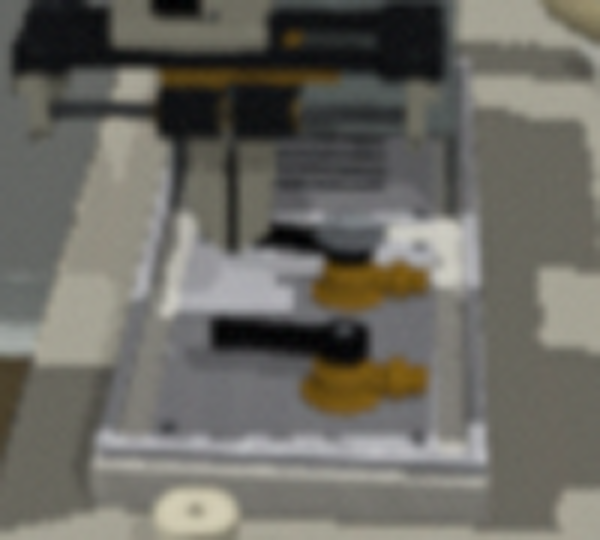

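```bash
python3 -m inch '[[[1,0,-6,14,0],[1,0,-3,10,0],[1,0,0,2,0],[1,0,0,0,0]]]'
python3 - <<'E'
from cell import arm,eyes
from h import *
rel(arm,(.447,0.083,.042)); print(arm.observe()['joints'])
E
```

```text
clock: 8.3
position: [0.4485, 0.0624, 0.0428]
ee_rot: [2.223, 2.213, 0.047]
force: [-0.0, -0.0, 0.6]
width: 0.006
t 8.3 pos [0.4485 0.0624 0.0428] head 89.75 w 0.006 F [-0.  -0.   0.6] tool shift mm [20.6 -1.6  1.2] tilt [0.019 0.024]
[-0.63647963  0.4511415   0.51153551  2.23052559 -0.46485663  0.53110189
  0.22877049]
```

```bash
python3 -m inch '[[[1,12,-1,0,0],[1,9,0,0,0],[1,7,1,0,0],[1,7,2,0,0],[1,0,0,0,0]]]'
python3 - <<'E'
from cell import arm,eyes
from h import *
rel(arm,(.4567,0.1083,.042))
s=arm.observe(); d=eyes.get_image("wrist")
cv2.imwrite("pics/w10.png",d["frame"])
E
```

```text
clock: 8.8
position: [0.4519, 0.1005, 0.0447]
ee_rot: [2.222, 2.212, 0.049]
force: [-0.5, -1.8, -0.4]
width: 0.004
t 8.8 pos [0.4519 0.1005 0.0447] head 89.75 w 0.004 F [-0.5 -1.8 -0.4] tool shift mm [7.7 4.7 2.9] tilt [0.018 0.026]
```

View pics/w10.png

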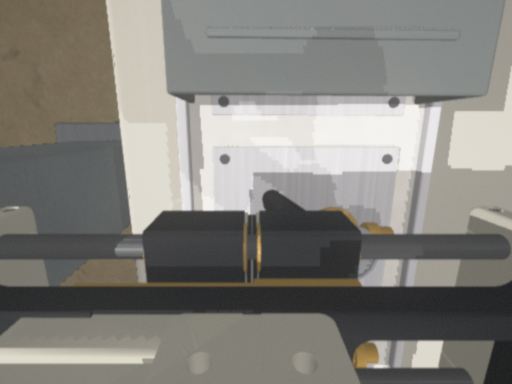

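Handle is turning (now about 35° by its end at px (272,197)); continue along the arc.

```bash
python3 -m inch '[[[1,7,4,2,0],[1,5,5,1,0],[1,4,5,1,0],[1,0,0,0,0]]]'
python3 - <<'E'
from cell import arm,eyes
from h import *
rel(arm,(.477,0.1231,.042))
s=arm.observe(); d=eyes.get_image("wrist")
cv2.imwrite("pics/w11.png",d["frame"])
E
```

```text
clock: 9.25
position: [0.4662, 0.1173, 0.0409]
ee_rot: [2.224, 2.213, 0.047]
force: [-0.4, -1.2, 1.1]
width: 0.008
t 9.25 pos [0.4662 0.1173 0.0409] head 89.72 w 0.008 F [-0.4 -1.2  1.1] tool shift mm [ 5.9 10.8 -0.7] tilt [0.018 0.024]
```

View pics/w11.png

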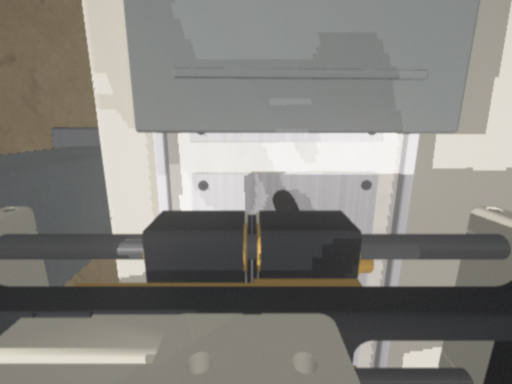

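```bash
python3 -m inch '[[[1,3,5,0,0],[1,2,6,0,0],[1,1,6,0,0],[1,0,6,0,0],[1,0,0,0,0]]]'
python3 - <<'E'
from cell import arm,eyes
from h import *
rel(arm,(.490,0.1255,.042))
s=arm.observe(); d=eyes.get_image("wrist"); e=eyes.get_image("side")
cv2.imwrite("pics/w12.png",d["frame"]); cv2.imwrite("pics/s12.png",cv2.resize(e["frame"][150:240,220:320],None,fx=6,fy=6,interpolation=cv2.INTER_CUBIC))
E
```

```text
clock: 9.8
position: [0.486, 0.1244, 0.0404]
ee_rot: [-2.223, -2.215, -0.037]
force: [-4.6, -0.9, 2.9]
width: 0.008
t 9.8 pos [0.486  0.1244 0.0404] head 89.8 w 0.008 F [-4.6 -0.9  2.9] tool shift mm [ 1.2  4.1 -1.6] tilt [0.019 0.014]
```

View pics/w12.png

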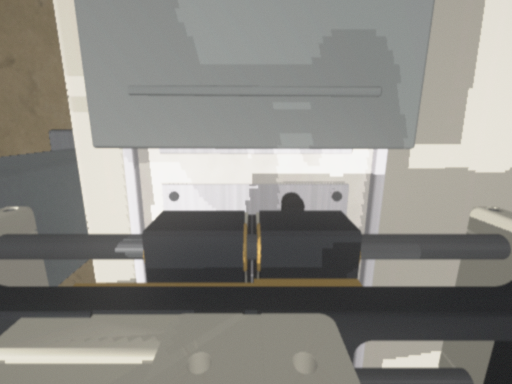

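View pics/s12.png

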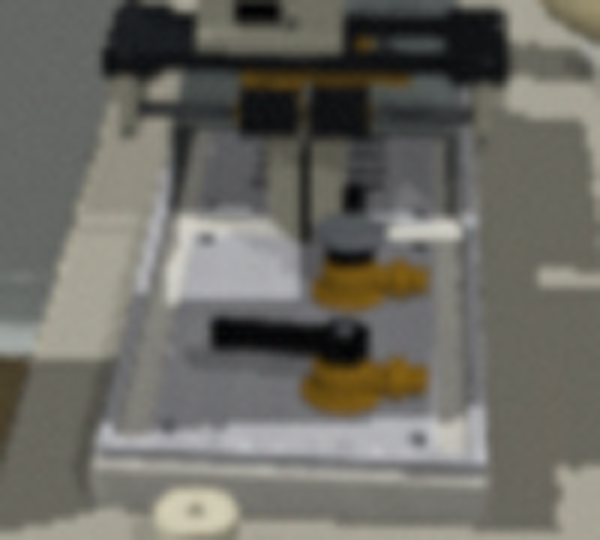

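```bash
python3 -m inch '[[[1,0,4,-1,0],[1,0,3,-1,0],[1,0,2,0,0]]]'
python3 -c "
from cell import arm
from h import *
rel(arm,(.490,0.1255,.042))"
```

```text
clock: 10.2
position: [0.4858, 0.1244, 0.0403]
ee_rot: [-2.212, -2.207, -0.017]
force: [-9.0, -0.3, 7.6]
width: 0.009
t 10.2 pos [0.4858 0.1244 0.0403] head 89.85 w 0.009 F [-9.  -0.3  7.6] tool shift mm [ 1.2  4.2 -1.7] tilt [ 0.019 -0.005]
```

```bash
python3 -m inch '[[[1,0,-8,0,0],[1,0,-14,0,0],[1,0,0,-20,0],[1,0,0,-45,0],[1,0,0,-45,0],[1,-20,0,-45,0],[1,-45,0,0,0],[1,-45,0,0,0],[1,-10,0,0,0],[1,0,0,0,0]]]'
python3 - <<'E'
from cell import arm,eyes
from h import *
import pickle
rel(arm,(.490,0.02,.226))
s=arm.observe(); d=eyes.get_image("wrist"); e=eyes.get_image("top");g=eyes.get_image("side")
pickle.dump((s,d,e,g),open("e.pkl","wb"))
cv2.imwrite("pics/w13.png",cv2.resize(d["frame"][60:220,160:340],None,fx=4.4,fy=3.7)); cv2.imwrite("pics/t13.png",cv2.resize(e["frame"][135:235,120:370],None,fx=3.2,fy=3.2,interpolation=cv2.INTER_CUBIC)); cv2.imwrite("pics/s13.png",cv2.resize(g["frame"][120:280,220:340],None,fx=3.7,fy=3.7,interpolation=cv2.INTER_CUBIC))
E
```

```text
clock: 11.2
position: [0.4712, -0.0029, 0.2021]
ee_rot: [-2.223, -2.216, -0.038]
force: [0.6, 0.7, -0.4]
width: 0.006
t 11.2 pos [ 0.4712 -0.0029  0.2021] head 89.84 w 0.006 F [ 0.6  0.7 -0.4] tool shift mm [ 23.3  19.1 -23.1] tilt [0.019 0.015]
```

View pics/w13.png

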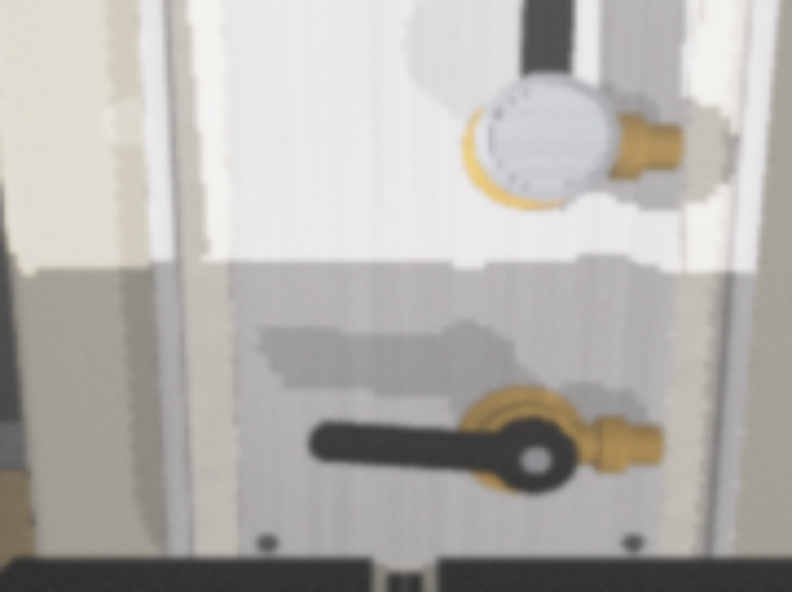

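View pics/t13.png

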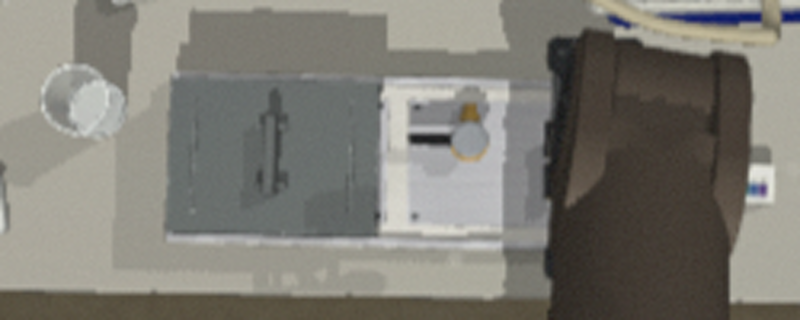

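View pics/s13.png

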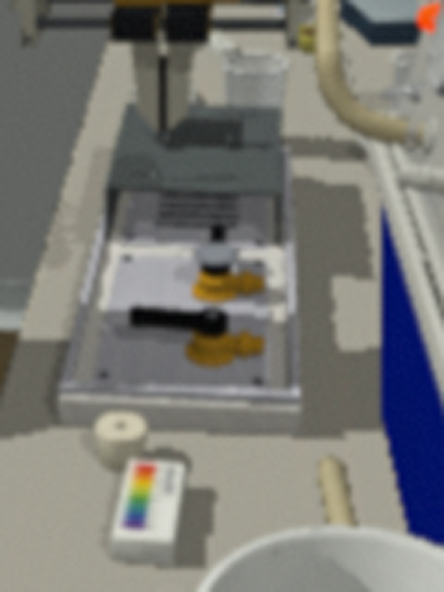

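Run:
```python
from h import *
from cell import workorder,arm
import pickle
s,d,t,e=pickle.load(open("e.pkl","rb"))
W=lambda x,y:(160+x/4.4,60+y/3.7); T=lambda x,y:(120+x/3.2,135+y/3.2)
print("bar",onz(d,W(549,5),.059,s),onz(d,W(549,70),.059,s),"disc",onz(d,W(545,137),.067,s))
print("top bar",onz(t,T(411,139),.059),onz(t,T(449,140),.059))
print("plain end",onz(d,W(309,441),.059,s),"hub",onz(d,W(536,459),.062,s))
print("cover c",np.mean([onz(t,T(*p),.076) for p in [(170,76),(379,80),(166,235),(380,236)]],axis=0),arm.observe()["force"])
workorder.sign_off()
```

```text
bar [0.50887717 0.12440854 0.059     ] [0.50932567 0.10719437 0.059     ] disc [0.5077801  0.08813659 0.067     ]
top bar [0.50737475 0.14580663 0.059     ] [0.50693152 0.10925897 0.059     ]
plain end [ 0.44937073 -0.0007567   0.059     ] hub [ 0.50848016 -0.00614821  0.062     ]
cover c [0.48712334 0.27545664 0.076     ] [0.34392982 1.2299416  0.56290971]
the job is handed in; nothing more can be done
```

The job is done and handed in at about 11 s of the 48 s allowed; sign-off gives no verdict.

I pushed the cover by its fin to the +y lip with closed fingertips. Then I swung the marked handle (the one with the round disc, at plate y = +40 mm) clockwise to its stop. There the arm met about 9 N with no further motion. I then backed off and raised the arm clear.

Last checks from the pictures, taken after the arm was clear:
- **Cover:** centre at about (0.487, 0.275), some 7 mm past the blank plate's centre. It looks level on the base.
- **Marked handle:** points along the box's +y within about 0.03 rad, so it is shut.
- **Plain handle:** its end measures within about 1 mm of where I first measured it, after the cover was moved.
- **Bystanders:** the stopper and strip box look unmoved in the side view, and nothing went near the beaker. I judged these by eye only.
- **Arm:** about 1 N residual force, so it touches nothing.

One check disagreed: two-view triangulation put the disc at 43 mm high instead of the expected 63–67 mm, because the view baseline was short. I used the heights from the text for the handle. The two cameras' plan positions then agreed to within 2 mm.

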